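Ease the sagging bolt of the roller guard and hold its gate ajar

TASK

The bolt on the pasta roller's guard gate sags, and its nose hangs behind the upturned lip of the bent keeper: take the bolt by its knob, lift it over the lip while drawing it fully clear of the keeper, then swing the gate ajar towards the robot, about a hand's width (10 cm) at its free edge, and no more than ajar at any time. A spring pulls the gate shut, so finish with the gripper still holding the gate ajar and still (by the knob or the gate itself, not propped on anything), and leave the other things on the table where they are.

Things in the scene. Friction and masses are not known exactly. Their poses are not given: they have to be found in the camera images.
- guard: fixed guard of a bench pasta roller: base plate, two steel posts 24 mm thick with a barred gate between, feed shelf and rollers behind. Origin on the table in the plane of the shut gate, midway between the posts; y runs along the shut gate from keeper post (-158 mm) to hinge post (+158 mm), z up, -x faces the robot. Nothing on it is higher than 164 mm except the bolt's knob
- hinge (a point): point on the gate's upright hinge axis, fixed to the guard at its (0, +140, +150) mm: the height of the resting bolt's axis
- gate: barred steel gate, 14 mm thick, from 16 to 157 mm high, 0.9 kg, carrying the bolt on its -x face. Origin on the hinge axis at table height; shut, its frame is parallel to the guard's, and it runs 275 mm along its own -y to its free stile
- gate_swing (a joint): angle of the gate, 0 shut, growing as its free edge comes towards the robot (guard's -x), clockwise seen from above; 0 to 1.2 rad. A spring always closes it with 0.6 to 0.8 N m: 4 to 5 N at the drawn knob, 2.5 to 3 N at the free edge. With the bolt in the keeper it only rattles by about 0.03 rad. 0.38 rad is 10 cm at the free edge
- knob (a point): centre of the bolt's knob: upright steel cylinder 20 mm in diameter, 32 mm tall, under a flat cap 26 mm in diameter whose top is 22 mm above this point; stands free above the gate, whose top rail is 33 mm below this point. At rest it is 190 mm above the table at the guard's x = -24 mm, y = -70 mm plus the bolt's draw. It is rigid with the bolt
- bolt_draw (a joint): how far the bolt is drawn along the gate from the keeper towards the hinge (gate's +y), 0 to 0.055 m; starts at 0 to 0.008. Steel rod 12 mm thick, reaching 98 mm beyond the knob into the keeper. At about 0.016 its nose strikes the lip unless lifted; from 0.030 its end is out of the keeper and the gate can swing; fully clear is 0.035 or more. Friction 1.5 N
- bolt_lift (a joint): how far the bolt is lifted straight up in its worn guides, 0 (sagged) to 0.020 m (stop); it weighs about 2 to 3 N and sinks back by itself. The down-turned nose at its end reaches 18 mm below the bolt's axis and clears the lip when lifted more than 0.010 m
- keeper_lip (a point): middle of the top edge of the keeper's upturned lip, fixed to the guard at its (-24, -140, +142) mm. The keeper is an open-topped steel channel on the keeper post, running 34 mm along y beyond the lip, with a front cheek that stops the bolt from coming towards the robot
- cutter: loose steel ring cutter, 70 mm across, 40 mm high, standing on the feed shelf behind the gate; leave alone. Origin at the centre of its underside
- spice_jar: loose white jar with steel lid, 52 mm across, 85 mm high, beside the keeper post; leave alone. Origin at the centre of its underside
- bowl: loose steel bowl, 170 mm across, 75 mm high; leave alone. Origin at the centre of its underside
- scraper: loose steel dough scraper with a black grip, about 114 x 125 mm, 23 mm high, lying in front of the guard; leave alone. Origin at the centre of its underside
- brush: loose pastry brush lying on the table; leave alone. Origin at its underside
- flour_tub: loose grey tub with white lid, 100 mm across, 120 mm high; leave alone. Origin at the centre of its underside
- mug: loose white mug, 80 mm across, 90 mm high; leave alone. Origin at the centre of its underside

How it is judged:
On the way, in this order (a step that is already met when the one before it is completed fails the run):
1. the bolt is lifted over the keeper's lip and drawn clear of the keeper (value of joint bolt_draw above 0.034 m), for 0.1 s.
2. the gate is swung ajar (value of joint gate_swing above 0.27 rad), for 0.2 s.
At the end, for the whole second after the job is handed in: the gate stands still (under 0.1 rad/s) at 0.27 to 0.56 rad (about 7 to 15 cm at its free edge), the bolt drawn more than 34 mm, held there against its spring by the gripper's fingers (more than 1 N on the gate or its bolt), with no loose thing propping it (value of joint gate_swing between 0.27 and 0.56 rad and velocity of joint gate_swing between -0.1 and 0.1 rad/s and value of joint bolt_draw above 0.034 m and contact force between the fingers and gate above 1 N and contact force between gate and cutter below 0.3 N and contact force between gate and spice_jar below 0.3 N and contact force between gate and scraper below 0.3 N); the arm keeps its last pose, push and grip.
It fails at once if the gate is thrown wide open (beyond 0.75 rad) (value of joint gate_swing above 0.75 rad).
It fails at once if a bystander is displaced by more than 30 mm (distance of any of cutter, spice_jar, bowl, scraper, brush, flour_tub, mug from where it was at the start of the episode above 0.03 m).
It also fails if it takes over 35 s, if anything falls off the work surface, if the arm or the gripper's body presses on something with over 40 N, if the wrist force passes 120 N, or if a joint passes its speed limit or range.

ROBOT

A 7-joint arm with a two-finger parallel gripper is mounted at the origin on the work surface. World frame = base frame: x ahead of the robot, y to its left, z up, the work surface at z = 0. Lengths are in m, angles in rad, forces in N, time in s.
With the tool pointing down it reaches from about 0.425 to 1.025 m from the base axis. Payload 3.6 kg.
Tool frame: the origin (TCP) lies on the mounting face of the last link; the fingertips stand 173 mm ahead of it and the grasp point (between the pads) lies 155 mm ahead of it (ctrl.tip_extent is the distance from the TCP to the fingertips, in m); z points along the fingers, x is the direction in which the jaws open and shut, and the axes are right-handed (so a half turn about z gives the same grasp; the last joint's range is limited). The gripper opens to 85 mm and grips with 20 to 120 N. Pads are 22 mm wide; open, the fingers measure 114 mm over their backs; the gripper's body (76 mm by 85 mm) begins 54 mm behind the grasp point. The pads swing forward as they close: fully open they stand 13 mm farther back than shut.
Start: joints at [1.181, 0.591, 0.048, 1.609, -0.033, 0.943, -0.034], TCP at [0.211, -0.694, 0.405] pointing down, gripper open.
Joint ranges: [-2.69, 2.69], [-0.47, 2.24], [-1.27, 1.36], [0.19, 2.51], [-1.53, 4.68], [0.08, 2.07], [-3.09, 3.09]. Speed limits (rad/s): [2.57, 2.57, 3.14, 3.14, 3.14, 3.14, 3.14].

INTERFACE

Orientations are given as a rotation vector (axis times angle).
In Python, from cell import ctrl gives the robot as it stands.
- The arm moves only by the shell command python3 -m jog 'ROWS' [FORCE]. ROWS is text: rows parted by semicolons, each of 7 numbers parted by spaces: the turn, a rotation vector about the tool's x, y, z in rad, then the shift along the tool's x, y, z in m, then the opening, from 0 (shut) to 1 (fully open). A call has 1 to 5 rows; each row shifts and turns the commanded pose from where the row before left it, along the tool's axes as they then stand; what a row does not reach is not made up. A row lasts 1/8 s, in which the tool goes at most 62.5 mm and 10.7 degrees, less where a joint would pass 70% of its speed; a pose out of reach is approached as far as the arm can. A call is refused whole if a number of a shift passes 0.0625 or a number of a turn 0.188, either way. A call with a gripper value outside its range is refused whole. The fingers move at their own pace and stop on an object; FORCE is the grip in N (left out, the last holds). Time passes only in rows, so rows that do not move let the fingers close. It gives the time, the measured TCP pose, the force and the opening at its end, in the units of the state.
- ctrl.observe(): the state, without advancing time (a new reading comes with each control period).
- ctrl.capture(name): name is "scene" or "top" or "wrist"; returns a dict with "frame" (400x640x3 uint8, blue, green, red), "depth" (400x640 float32, m along the optical axis (not along the pixel's ray), 0 where there is no reading), "K" (3x3 intrinsics, pixels), "dist_coeffs" ([k1, k2, p1, p2, k3] as OpenCV has them; the pictures are not rectified), "extrinsics" (4x4, takes a point from world to camera coordinates). Camera axes: x right, y down, z forward; pixel columns grow to the right and rows downward; lengths in m; the calibration is good to about 2 mm. A picture is of the moment at which its call begins.
- ctrl.hand_in(): hands the job in, once; it reports no verdict.
Trained networks look in a picture, given as the dict that the camera call returned (one of the last four; its "shot" number tells which), for a name from the list of things; names that differ only in an ending like _2 or _b are one class to them, and where a whole thing is asked for, a point or a joint stands for the part that bears it (a point fixed in the world has none). Each returns a list of dicts, best first, with "confidence" (0 to 1); they miss things now and then, are a little off and sometimes report something else, mostly with a low value. They report only what shows in the picture. A call takes as long as a camera call.
- ctrl.find_in(picture, thing): "point" ([column, row] in pixels, amid what is visible of it).
- ctrl.cut_out(picture, thing): "mask" (400x640 bool, what is visible of it) and "point" ([column, row] in pixels, amid what is visible of it).
The state is a dict: "t": time; "qpos": joint angles; "dq": joint speeds; "joint_torque": joint torques, N m; "tcp_pos": TCP position; "tool_rot": TCP orientation; "contact_force": force on the tool from outside, world axes, zero at the start; "moment": the same for the moment, N m; "grip_width": finger opening in m.
Only numpy, scipy, OpenCV 4.12 (cv2) and the standard library are available. Lean on these libraries where they do the work, as an engineer would, in place of code of your own. Each camera call takes 0.05 s, during which the arm holds its last target. There are 200 camera calls.

## Working session

There is one attempt and no reset: what is moved stays moved. The work goes in short steps, Python scripts to look and compute and a shell command to move; the robot and the scene stay as the last step left them, time stands still between calls to the robot, and variables do not carry over. Pictures are saved under pics/ and viewed, about 8 in all and at most 12, crops included, and the job is handed in when it is done.

```bash
ls; mkdir -p pics; cat > h.py <<'E'
from cell import ctrl
import numpy as np, cv2
from scipy.spatial.transform import Rotation as R
def world(p,uv,r=2,dep=None):
    u,v=uv; 
    d=p["depth"][max(0,int(v)-r):int(v)+r+1,max(0,int(u)-r):int(u)+r+1]
    d=d[d>0]
    z=np.median(d) if dep is None else dep
    xy=cv2.undistortPoints(np.array([[[u,v]]],float),p["K"],p["dist_coeffs"])[0,0]
    E=p["extrinsics"]; return E[:3,:3].T@(np.array([xy[0]*z,xy[1]*z,z])-E[:3,3])
def cloud(p,mask):
    vs,us=np.nonzero(mask&(p["depth"]>0)); z=p["depth"][vs,us]
    xy=cv2.undistortPoints(np.stack([us,vs],1)[:,None].astype(float),p["K"],p["dist_coeffs"])[:,0]
    E=p["extrinsics"]; return (np.c_[xy*z[:,None],z]-E[:3,3])@E[:3,:3]
E
python3 - <<'E'
from h import *
np.set_printoptions(precision=4,suppress=True)
ims=[]
for n in ("scene","top"):
    p=ctrl.capture(n); ims.append(p["frame"])
    for t in ("knob","guard","gate","keeper_lip","hinge","spice_jar","cutter","scraper"):
        for f in ctrl.find_in(p,t)[:2]:
            print(n,t,round(f["confidence"],2),np.round(f["point"]),world(p,f["point"]))
    cv2.imwrite(f"pics/{n}0.png",p["frame"])
s=ctrl.observe(); print(s["t"],s["tcp_pos"],s["tool_rot"],s["contact_force"],s["grip_width"])
E
```

```text
pics
scene knob 0.62 [298. 215.] [0.6236 0.0009 0.2123]
scene knob 0.54 [300. 286.] [0.7441 0.0755 0.0614]
scene guard 0.72 [298. 285.] [0.7458 0.0699 0.0622]
scene guard 0.45 [233. 230.] [ 0.7043 -0.183   0.0849]
scene gate 0.97 [306. 245.] [0.6027 0.0045 0.0098]
scene gate 0.62 [271. 144.] [ 0.3251 -0.3164  0.0148]
scene keeper_lip 0.94 [300. 284.] [0.7385 0.0747 0.0626]
scene hinge 0.66 [301. 289.] [0.7483 0.0838 0.0611]
scene spice_jar 0.81 [231. 231.] [ 0.7104 -0.1885  0.0843]
scene cutter 0.92 [273. 270.] [ 0.7417 -0.0177  0.0617]
scene cutter 0.52 [299. 217.] [0.6264 0.0054 0.2087]
scene scraper 0.9 [403. 220.] [0.3634 0.2255 0.0078]
top knob 0.53 [331. 160.] [ 0.6161 -0.0014  0.2103]
top knob 0.26 [334. 128.] [ 0.7611 -0.0153  0.0641]
top guard 0.91 [307. 140.] [0.7213 0.0837 0.0624]
top gate 0.87 [315. 158.] [0.6344 0.0535 0.151 ]
top keeper_lip 0.95 [310. 143.] [0.7089 0.0708 0.0627]
top keeper_lip 0.31 [311. 156.] [0.6419 0.0645 0.1553]
top hinge 0.68 [312. 140.] [0.7205 0.063  0.0602]
top spice_jar 0.65 [375. 147.] [ 0.6876 -0.1652  0.0614]
top cutter 0.57 [331. 130.] [ 0.7562 -0.0068  0.0638]
top cutter 0.23 [377. 149.] [ 0.6782 -0.1711  0.0758]
top scraper 0.64 [270. 241.] [0.3577 0.2296 0.0091]
0.9 [ 0.2114 -0.6935  0.4047] [ 2.5245 -1.8698  0.0001] [-0.1119  0.1932  0.0384] 0.08546948301196693
```

```bash
python3 - <<'E'
from h import *
np.set_printoptions(precision=4,suppress=True)
ps={n:ctrl.capture(n) for n in("scene","top")}
for n,p in ps.items():
    full=np.ones((400,640),bool)
    c=cloud(p,full)
    m=(c[:,2]>.195)&(c[:,2]<.23)&(abs(c[:,0]-.62)<.05)&(abs(c[:,1])<.06)
    print(n,"cap",m.sum(),c[m].mean(0),c[m].min(0),c[m].max(0))
    m=(c[:,2]>.148)&(c[:,2]<.172)&(abs(c[:,0]-.65)<.15)&(c[:,1]>-.16)&(c[:,1]<.3)
    q=c[m]; 
    l=cv2.fitLine(q[:,:2].astype(np.float32),cv2.DIST_HUBER,0,.001,.001).ravel(); print("rail",m.sum(),l,np.degrees(np.arctan2(l[1],l[0])),q[:,1].min(),q[:,1].max(),q[:,2].mean())
    for y in np.arange(-.16,.26,.02):
        s=q[abs(q[:,1]-y)<.01]
        if len(s): print(round(y,2),len(s),s.min(0)[0],s.max(0)[0],s[:,2].max())
a=cv2.resize(ps["scene"]["frame"][120:380,140:490],None,fx=2.2,fy=2.2,interpolation=3)
b=cv2.resize(ps["top"]["frame"][80:280,210:450],None,fx=3,fy=3,interpolation=3)
cv2.imwrite("pics/s1.png",a);cv2.imwrite("pics/t1.png",b)
E
```

```text
scene cap 71 [ 0.6206 -0.0009  0.2101] [ 0.6059 -0.0128  0.1962] [0.6328 0.0105 0.2159]
rail 1118 [0.0845 0.9964 0.6439 0.0761] 85.151855 -0.10393497068550665 0.23627248140248092 0.1563013105896251
-0.1 71 0.598885708642145 0.6533055720816128 0.16587020348080495
-0.08 95 0.6001870642754593 0.6519732950467777 0.17024937224126244
-0.06 71 0.6007196694333027 0.648558229820218 0.16324253386835602
-0.04 78 0.6055193136275534 0.6491406391133985 0.16031281651449325
-0.02 72 0.6144748033632682 0.6502484814493596 0.16263098497309034
-0.0 70 0.615279482853094 0.6516655660343947 0.1625130589197998
0.02 76 0.6141692184504318 0.651504429596646 0.16226592922480654
0.04 76 0.6157092328617811 0.6523016641224657 0.16165023999930336
0.06 80 0.61621627217662 0.6551539079918351 0.1627134167934302
0.08 84 0.6130546049444847 0.6548604360455836 0.16048407416086136
0.1 51 0.6365001758138734 0.6558654896648168 0.16073416397810966
0.12 41 0.6410376872530625 0.6572350569314751 0.16168235148250243
0.14 42 0.6420536665761583 0.6585107726165862 0.16241772290118203
0.16 41 0.644300259699258 0.6586004143912892 0.16
[... 947 characters left out ...]
200460689 0.6521933169077084 0.16378394307345875
0.06 53 0.6169830487272727 0.6527917067304189 0.16222793607240468
0.08 52 0.6127651529190887 0.6533888569754231 0.16421878453251332
0.1 24 0.6376567504075977 0.6531158158706575 0.1620355922933222
0.12 24 0.642656305000223 0.6544479147021948 0.16442290619006347
0.14 29 0.6428744366281901 0.6585014682685362 0.1638533554696741
0.16 28 0.6437763731993298 0.6586007239059162 0.165687066402174
0.18 28 0.6448141210594883 0.6599815303480173 0.16373819301044787
0.2 18 0.6458840788557694 0.6593627090500349 0.16135917892561152
0.22 45 0.6428986203692505 0.6665213089657973 0.1696468867814552
0.24 13 0.6434670008996259 0.6671400291738114 0.16566171786851544
```

View pics/s1.png

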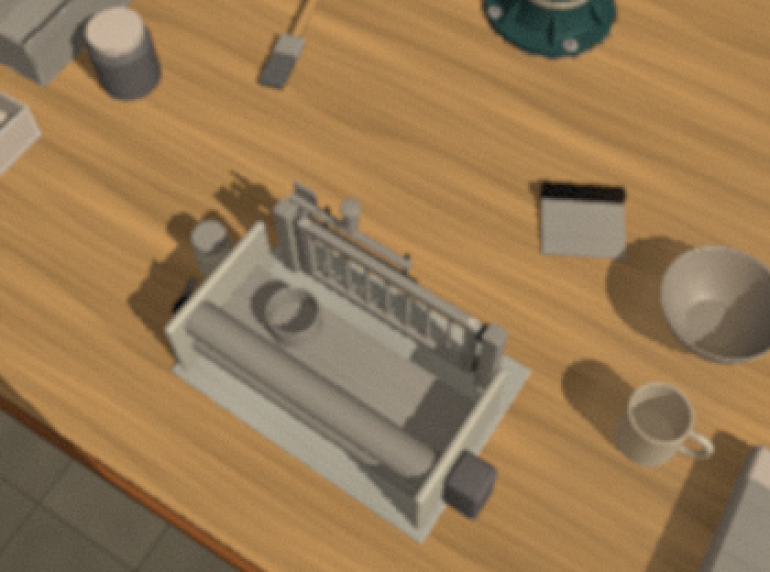

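View pics/t1.png

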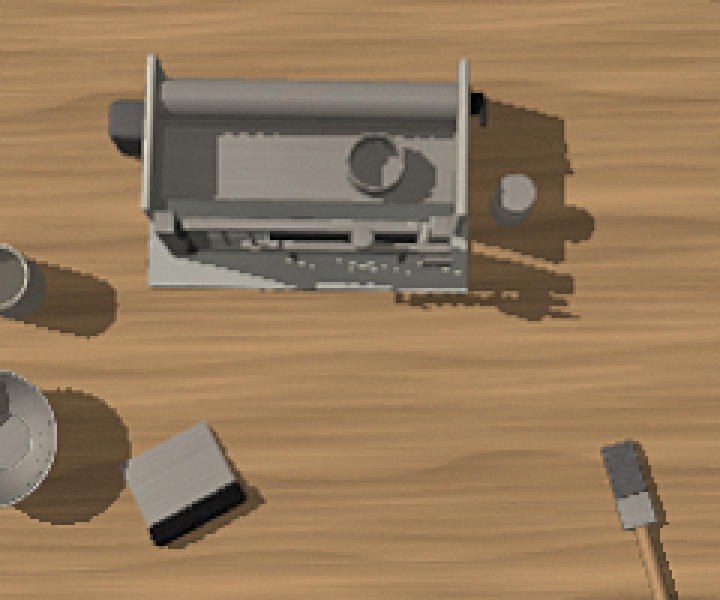

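Both pictures agree: the guard is yawed about -0.047 rad and the knob cap sits at (0.621, -0.001, 0.212). In the scene crop the knob is at about (350,210), and the path over the table is clear. I'll move above it with the jaws along the bolt.

```bash
python3 -m jog '0 0 0 -.034 -.037 0 1;0 0 0 -.034 -.037 0 1;0 0 0 -.034 -.037 0 1;0 0 0 -.034 -.037 0 1;0 0 0 -.034 -.037 0 1'; python3 -m jog '0 0 0 -.034 -.037 0 1;0 0 0 -.034 -.037 0 1;0 0 0 -.034 -.037 0 1;0 0 0 -.034 -.037 0 1;0 0 0 -.034 -.037 0 1'
python3 -m jog '0 0 0 -.034 -.037 0 1;0 0 0 -.034 -.037 0 1;0 0 .115 0 0 0 1;0 0 .115 0 0 0 1;0 0 .112 0 0 0 1'
cat > go.py <<'E'
from h import *
import sys
np.set_printoptions(precision=4,suppress=True)
s=ctrl.observe(); M=R.from_rotvec(s["tool_rot"]).as_matrix()
print("t",s["t"],"tcp",s["tcp_pos"],"x",M[:,0],"z",M[:,2],"F",s["contact_force"],"w",s["grip_width"],"q",np.array(s["qpos"]))
if len(sys.argv)>3: print("shift",M.T@(np.array(sys.argv[1:4],float)-s["tcp_pos"]))
E
python3 go.py .621 -.001 .405
```

```text
t: 1.62
tcp_pos: [0.3396, -0.4755, 0.405]
tool_rot: [2.525, -1.87, 0.001]
contact_force: [0.9, -0.3, -0.0]
grip_width: 0.0852
t: 2.25
tcp_pos: [0.4669, -0.2591, 0.4051]
tool_rot: [-2.524, 1.87, -0.002]
contact_force: [1.2, -0.7, 0.9]
grip_width: 0.0855
t: 2.88
tcp_pos: [0.5173, -0.1736, 0.4049]
tool_rot: [-2.166, 2.276, -0.001]
contact_force: [-0.0, -0.1, -0.7]
grip_width: 0.0857
t 2.875 tcp [ 0.5173 -0.1736  0.4049] x [-0.0494 -0.9988  0.0001] z [ 0.0004 -0.0001 -1.    ] F [-0.0349 -0.1202 -0.659 ] w 0.08573095932681436 q [ 0.2049  0.3667  0.0465  2.0162 -0.0242  0.7589 -1.3544]
shift [-0.1775 -0.0951 -0.0001]
```

```bash
python3 -m jog '0 0 0 -.045 -.024 0 1;0 0 0 -.045 -.024 0 1;0 0 0 -.045 -.024 0 1;0 0 0 -.042 -.023 0 1;0 0 0 0 0 0 1'
python3 - <<'E'
from h import *
np.set_printoptions(precision=4,suppress=True)
p=ctrl.capture("wrist"); c=cloud(p,np.ones((400,640),bool))
m=(c[:,2]>.200)&(c[:,2]<.225)&(abs(c[:,0]-.62)<.04)&(abs(c[:,1])<.03)
if m.any(): print("cap",m.sum(),c[m].mean(0),c[m].min(0),c[m].max(0))
print([(round(f["confidence"],2),f["point"],world(p,f["point"])) for f in ctrl.find_in(p,"knob")])
cv2.imwrite("pics/w1.png",p["frame"])
E
python3 go.py .621 -.001 .345
```

```text
t: 3.5
tcp_pos: [0.622, 0.0042, 0.4048]
tool_rot: [-2.176, 2.261, 0.001]
contact_force: [-0.8, -0.2, 0.5]
grip_width: 0.0854
cap 1999 [0.6215 0.0027 0.2118] [ 0.6079 -0.0099  0.2066] [0.6331 0.0154 0.2138]
[(0.64, [318.7, 213.4], array([0.6297, 0.0015, 0.1891]))]
t 3.6 tcp [ 0.6201 -0.0011  0.4045] x [-0.045  -0.999   0.0005] z [-0.0006 -0.0005 -1.    ] F [-0.4632 -0.2257 -0.4516] w 0.08549845891127728 q [-0.0855  0.4587  0.0196  1.8547 -0.0111  0.8289 -1.6762]
shift [-0.0002 -0.0009  0.0595]
```

View pics/w1.png

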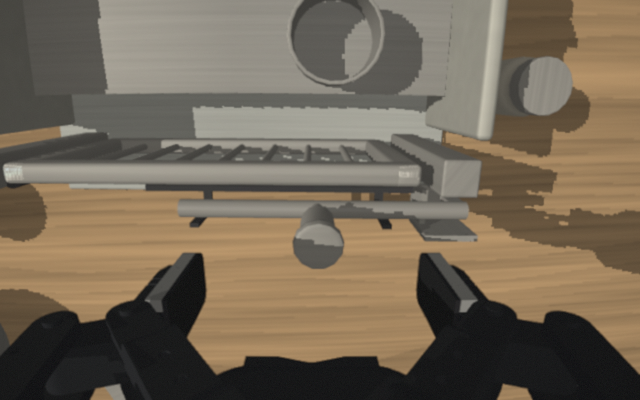

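The knob cap, at about (318,248), is centred between the open fingers, and the rail, guides and keeper are behind it. I'll descend 59 mm and close.

```bash
python3 -m jog '0 0 0 0 -.001 .02 1;0 0 0 0 0 .02 1;0 0 0 0 0 .019 1;0 0 0 0 0 0 .5;0 0 0 0 0 0 .2' 60; python3 -m jog '0 0 0 0 0 0 0;0 0 0 0 0 0 0;0 0 0 0 0 0 0;0 0 0 0 0 0 0' 60; python3 go.py
```

```text
t: 4.22
tcp_pos: [0.6213, -0.0019, 0.3461]
tool_rot: [-2.168, 2.273, -0.001]
contact_force: [-0.7, 1.3, 0.7]
grip_width: 0.0517
t: 4.72
tcp_pos: [0.6217, 0.0003, 0.347]
tool_rot: [-2.169, 2.268, 0.0]
contact_force: [-1.2, 4.5, 4.9]
grip_width: 0.0236
t 4.725 tcp [0.6217 0.0003 0.347 ] x [-0.0449 -0.999  -0.0025] z [ 0.0022  0.0024 -1.    ] F [-1.2058  4.5048  4.9269] w 0.023644395725726627 q [-0.0826  0.5294  0.0137  1.897  -0.0139  0.7129 -1.676 ]
```

```bash
python3 -m jog '0 0 0 0 0 0 0;0 0 0 0 0 0 0;0 0 0 0 0 -.005 0;0 0 0 0 0 -.005 0;0 0 0 0 0 -.004 0' 60; python3 go.py
```

```text
t: 5.35
tcp_pos: [0.6216, 0.0003, 0.3597]
tool_rot: [-2.169, 2.269, 0.001]
contact_force: [2.0, 4.5, -2.0]
grip_width: 0.0233
t 5.35 tcp [0.6216 0.0003 0.3597] x [-0.045  -0.999  -0.0024] z [ 0.0016  0.0024 -1.    ] F [ 2.0123  4.5111 -2.0275] w 0.023268473111082183 q [-0.0833  0.5134  0.0145  1.8881 -0.0139  0.7385 -1.6762]
```

```bash
python3 -m jog '0 0 0 0 0 -.002 0;0 0 0 0 0 0 0' ; python3 - <<'E'
from h import *
np.set_printoptions(precision=4,suppress=True)
p=ctrl.capture("wrist"); c=cloud(p,np.ones((400,640),bool)).reshape(-1,3) 
m=(c[:,2]>.200)&(c[:,2]<.245)&(abs(c[:,0]-.62)<.02)&(abs(c[:,1])<.014)
print(m.sum(),np.percentile(c[m],[5,50,95],axis=0) if m.any() else 0)
cv2.imwrite("pics/w2.png",p["frame"])
E
python3 go.py
```

```text
t: 5.6
tcp_pos: [0.6216, 0.0003, 0.3617]
tool_rot: [-2.169, 2.269, 0.001]
contact_force: [2.3, 5.2, -2.3]
grip_width: 0.0235
6572 [[ 0.612  -0.0124  0.2042]
 [ 0.6258 -0.      0.2263]
 [ 0.6333  0.0133  0.2322]]
t 5.65 tcp [0.6216 0.0004 0.3616] x [-0.0449 -0.999  -0.0024] z [ 0.0017  0.0024 -1.    ] F [ 1.3949  5.2918 -1.3575] w 0.023436638325184767 q [-0.0834  0.5109  0.0146  1.8867 -0.0139  0.7422 -1.6761]
```

View pics/w2.png

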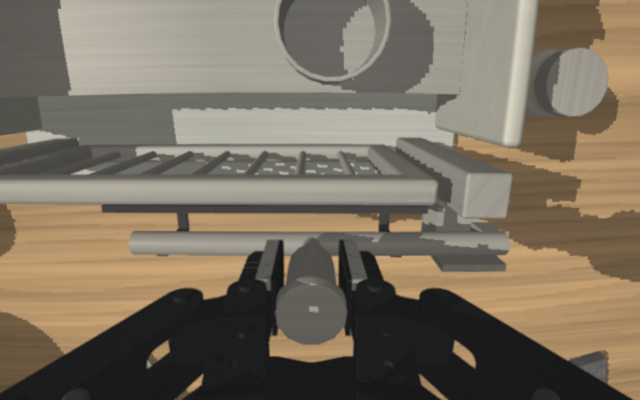

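The knob is gripped between the pads (cap at (310,310)) and has risen about 15 mm, with the nose still in the keeper. Now I'll draw it.

```bash
python3 -m jog '0 0 0 -.006 0 0 0;0 0 0 -.006 0 0 0;0 0 0 -.006 0 0 0;0 0 0 -.004 0 0 0;0 0 0 0 0 0 0'; python3 go.py
```

```text
t: 6.28
tcp_pos: [0.6225, 0.0213, 0.3618]
tool_rot: [-2.17, 2.271, -0.0]
contact_force: [2.6, -0.2, -1.2]
grip_width: 0.0233
t 6.275 tcp [0.6225 0.0213 0.3618] x [-0.0455 -0.999  -0.0007] z [ 0.001   0.0006 -1.    ] F [ 2.5839 -0.168  -1.2156] w 0.023309074180854785 q [-0.1182  0.5123  0.016   1.8835 -0.0124  0.7448 -1.7115]
```

```bash
python3 -m jog '0 0 0 -.006 0 0 0;0 0 0 -.006 0 0 0;0 0 0 -.006 0 0 0;0 0 0 -.005 0 0 0;0 0 0 0 0 0 0'; python3 - <<'E'
from h import *
p=ctrl.capture("wrist");cv2.imwrite("pics/w3.png",p["frame"])
E
python3 go.py
```

```text
t: 6.9
tcp_pos: [0.6235, 0.0448, 0.3618]
tool_rot: [-2.17, 2.27, 0.0]
contact_force: [4.3, 2.1, -2.6]
grip_width: 0.0235
t 6.95 tcp [0.6235 0.0448 0.3619] x [-0.0452 -0.999  -0.0016] z [ 0.001   0.0015 -1.    ] F [ 3.7947  1.4121 -1.7165] w 0.023257801149858974 q [-0.1545  0.5148  0.0151  1.8784 -0.0129  0.7473 -1.7479]
```

View pics/w3.png

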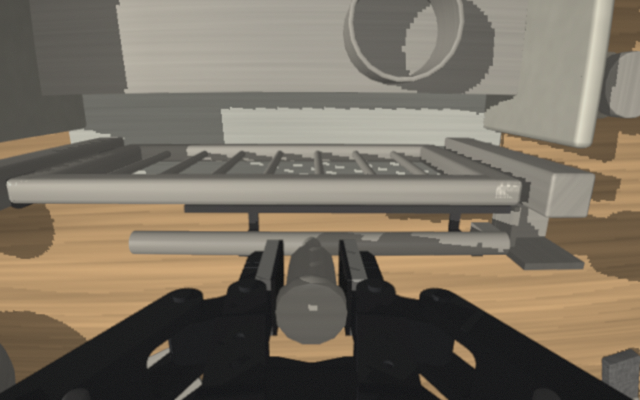

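The bolt end is now clear of the keeper (rod end at about (510,242), keeper at about (545,250)). The knob position gives a draw of about 46 mm. I'll swing along the arc about the hinge at (0.654, 0.207).

```bash
python3 -m jog '0 0 .03 -.0007 .0049 0 0;0 0 .03 -.0007 .0049 0 0;0 0 .03 -.0007 .0049 0 0;0 0 .03 -.0007 .0049 0 0;0 0 0 0 0 0 0'; python3 go.py
python3 - <<'E'
from h import *
s=ctrl.observe();d=np.array(s["tcp_pos"])[:2]-[.654,.207];M=R.from_rotvec(s["tool_rot"]).as_matrix()
print(np.linalg.norm(d),"knob ang",np.arctan2(-d[0],-d[1])-np.arctan2(.0305,.162),"tool",np.arctan2(-M[0,0],-M[1,0])-.045)
E
```

```text
t: 7.58
tcp_pos: [0.6035, 0.0482, 0.3617]
tool_rot: [2.029, -2.398, -0.0]
contact_force: [4.0, 0.3, -1.9]
grip_width: 0.0236
t 7.575 tcp [0.6035 0.0482 0.3617] x [-0.1657 -0.9862  0.0002] z [-0.0005 -0.0001 -1.    ] F [ 4.0374  0.2877 -1.8919] w 0.023609121082693196 q [-0.1899  0.4932  0.049   1.9233 -0.0349  0.7263 -1.8579]
0.1666189001826431 knob ang 0.12175032890804657 tool 0.12148312932041212
```

```bash
python3 -m jog '0 0 .03 -.001 .0049 0 0;0 0 .03 -.001 .0049 0 0;0 0 .03 -.001 .0049 0 0;0 0 .03 -.001 .0049 0 0;0 0 .03 -.001 .0049 0 0';python3 -m jog '0 0 .03 -.001 .0049 0 0;0 0 .03 -.001 .0049 0 0;0 0 .03 -.001 .0049 0 0;0 0 .02 -.0006 .0033 0 0;0 0 0 0 0 0 0'; python3 go.py
python3 - <<'E'
from h import *
np.set_printoptions(precision=3,suppress=True)
s=ctrl.observe();d=np.array(s["tcp_pos"])[:2]-[.654,.207];M=R.from_rotvec(s["tool_rot"]).as_matrix()
print(np.linalg.norm(d),"knob ang",np.arctan2(-d[0],-d[1])-np.arctan2(.0305,.162),"tool",np.arctan2(-M[0,0],-M[1,0])-.045)
for n in ("scene","top"):
    p=ctrl.capture(n);cv2.imwrite(f"pics/{n}4.png",cv2.resize(p["frame"][80:380,180:480] if n=="scene" else p["frame"][80:280,210:450],None,fx=2 if n=="scene" else 3,fy=2 if n=="scene" else 3,interpolation=3))
p=ctrl.capture("wrist");cv2.imwrite("pics/w4.png",p["frame"])
c=cloud(p,np.ones((400,640),bool)); m=(c[:,2]>.152)&(c[:,2]<.163)
# gate top rail: points within 12 mm of best line through hinge
q=c[m][:,:2]-[.654,.207]; rr=np.linalg.norm(q,axis=1); a=np.arctan2(-q[:,0],-q[:,1])-.045
k=(rr>.06)&(rr<.27); h,e=np.histogram(a[k],np.arange(-.2,.8,.03)); print(np.c_[e[:-1],h][h>20])
E
```

```text
t: 8.2
tcp_pos: [0.5807, 0.0579, 0.3615]
tool_rot: [1.84, -2.545, 0.0]
contact_force: [3.2, -2.7, -1.8]
grip_width: 0.0235
t: 8.82
tcp_pos: [0.5654, 0.0684, 0.3616]
tool_rot: [1.701, -2.641, -0.0]
contact_force: [1.8, -3.0, -3.0]
grip_width: 0.0236
t 8.825 tcp [0.5654 0.0684 0.3616] x [-0.4133 -0.9106  0.0003] z [-0.0005 -0.0001 -1.    ] F [ 1.8455 -2.9655 -2.9614] w 0.02357016336051817 q [-0.2886  0.4546  0.1196  2.0045 -0.0827  0.6874 -2.1138]
0.16454718894065698 knob ang 0.38261043024107033 tool 0.38103146560192946
[[   0.28   49.  ]
 [   0.31  563.  ]
 [   0.34 3177.  ]
 [   0.37 3847.  ]
 [   0.4  3524.  ]
 [   0.43 1930.  ]
 [   0.46  805.  ]
 [   0.49  112.  ]
 [   0.52   23.  ]
 [   0.64   23.  ]]
```

View pics/w4.png

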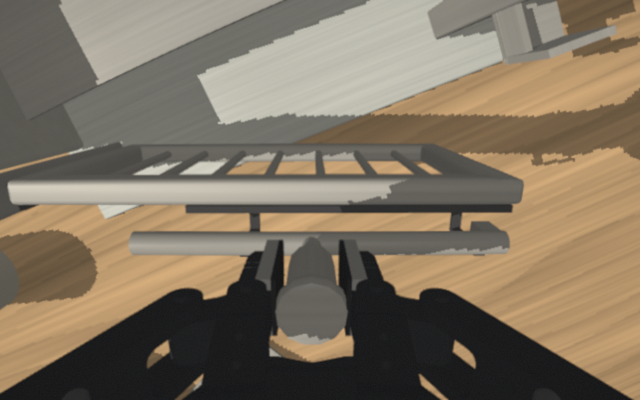

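View pics/scene4.png

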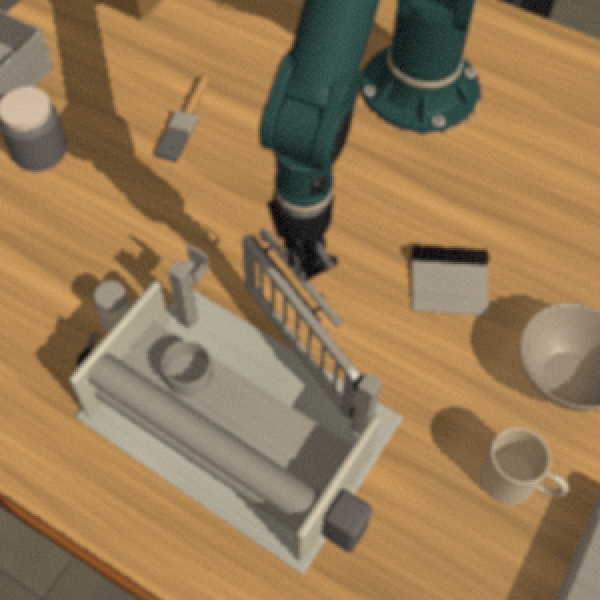

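The gate is ajar at about 0.38-0.40 rad and the bolt is still drawn: in the wrist view the rod end at (510,242) matches the shot taken after drawing. Nothing else has moved. I'll let it settle, check, and hand in.

```bash
python3 -m jog '0 0 0 0 0 0 0;0 0 0 0 0 0 0;0 0 0 0 0 0 0;0 0 0 0 0 0 0'; python3 go.py; python3 -c "from cell import ctrl; print(max(abs(x) for x in ctrl.observe()['dq'])); print(ctrl.hand_in())"
```

```text
t: 9.48
tcp_pos: [0.5657, 0.0681, 0.3617]
tool_rot: [1.701, -2.641, 0.0]
contact_force: [2.9, -2.7, -1.8]
grip_width: 0.0232
t 9.475 tcp [0.5657 0.0681 0.3617] x [-0.4134 -0.9105  0.0001] z [-0.     -0.0001 -1.    ] F [ 2.9142 -2.686  -1.8483] w 0.023239679739574238 q [-0.2879  0.4548  0.1195  2.004  -0.0826  0.6873 -2.1135]
0.00155451941515006
the job is handed in; nothing more can be done
None
```

I gripped the knob with the jaws along the bolt, lifted it about 15 mm and drew it to about 46 mm. I then swung the gate to about 0.38 rad around its hinge and handed the job in at about 9.5 s, still holding the knob.

Last checks:
- **Gate angle:** the knob position gave 0.383 rad. Depth points on the gate's top rail centred on about 0.37–0.42 rad.
- **Bolt draw:** it looked unchanged from after the draw in the wrist picture. The knob's distance from the hinge gave about the same figure (46 mm). Early in the swing it read about 2 mm less, so I pulled slightly more to correct that.
- **Holding force:** about 4 N sideways on the tool, which fits the spring, plus about 2 N of bolt weight. The arm was still.
- **Other things on the table:** the scene picture showed none of them visibly displaced and nothing propping the gate. I judged this by eye and did not measure their positions.

The grip read 23.4 mm, between the 20 mm knob and its 26 mm cap. I don't know exactly where the pads sit, but the grip held without slipping in any of the pictures.

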